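# Release the tall battery pack, trap it and ease it down the charger's slope

## Task

The sloping two-bay charger holds a tall battery pack and a low one; a spring throws a pack out as soon as its latch lets go. Press the release key beside the tall pack with one finger while the other finger waits in the pack's way, so that it pops about 2 cm out of its bay and is trapped there; then, keeping that finger in front of it, ease it slowly down the slope until its lower front edge is level with the front ends of the black rails, where a hand can take it. Only press and block, do not lift the pack; leave the low pack latched and the things round the charger alone, and finish while still holding the tall pack back with the finger.

Things in the scene. Friction and masses are not known exactly. Their poses are not given: they have to be found in the camera images.
- charger: fixed grey two-bay charger, 192 (x) x 216 (y) x 126 mm high at the back. Origin under its middle on the bench; +x to its raised back, -x to its low open front, +y to its left. The deck slopes 22 degrees down to the front. Bay centre lines at y = +38 and -38 mm, flanked by black rails 11 mm high that end 65 mm in front of a home pack's front edge. The deck ends, open, 100 mm in front of it.
- deck_home (a point): point on the deck's surface midway between the bays, level with the front faces of packs that are home, 54 mm above the bench. Fixed to the charger; its axes are the deck's: +x up the slope to the back, +y left, z square to the deck. (A wall cabinet hangs low over the far left corner of the bench, x > 0.63, y > 0.25 m: keep the arm out from under it.)
- tall_pack: battery pack 66 long (x) x 60 wide at its foot, 48 above, x 44 mm high, 0.70 kg, in the left or right bay. Origin: middle of its underside; axes as deck_home. A spring behind it pushes it down the slope, 5 N at home, 2 N after its 36 mm stroke; beyond that it slides by its weight alone, pressing on what stops it with 1 to 2 N. Its latch lets go when the key is 4 mm down.
- tall_pack_front (a point): middle of the lower edge of the tall pack's front face; its x relative to deck_home is 0 at home and -0.065 when level with the rails' front ends. The face is square to the deck, so it leans forward 22 degrees and its upper edge overhangs the lower by 16 mm: an upright finger meets the upper edge.
- low_pack: the other battery pack, alike in plan but only 22 mm high, 0.40 kg, in the other bay; stays latched. Origin at the middle of its underside.
- low_pack_front (a point): middle of the lower edge of the low pack's front face; x relative to deck_home is 0 at home.
- key_left (a joint): release key of the left bay (+y), moves down square to the deck: 0 up, 0.008 m fully down; a spring returns it, 2 N to start and about 5 to 6 N to bottom.
- key_right (a joint): the same for the right bay (-y).
- key_left_top (a point): middle of the top of the left release key, a ridged black cap 36 along the slope x 24 mm across, outside the left bay's outer rail: 53 mm left of the bay's centre line, 44 mm in front of a home pack's front edge; top 20 mm above the deck when up, 12 mm when down (square to the deck). A second fingertip straight across, in front of the pack, is clear of pack, deck and rails.
- key_right_top (a point): the same on the right release key, outside the right bay's outer rail, mirrored.
- tape_measure: tape measure, 37 x 81 x 62 mm, loose on the bench left of the charger; leave alone. Origin under its middle.
- coach_bolt: bolt with nut, 86 mm long, 19 mm wide, loose on the bench in front of the charger; leave alone. Origin under its middle.
- marker_black: marker pen, 136 mm long, 16 mm thick, loose on the bench in front of the charger; leave alone. Origin under its middle.
- brass_tee: tee pipe fitting, 38 x 49 x 23 mm, loose on the bench right of the charger; leave alone. Origin under its middle.

How it is judged:
By the outcome, as a careful person would: the job done as asked, in the order asked, and still so for the second after the job is handed in, while the arm keeps its last pose, push and grip.
It also fails if it takes over 38 s, if anything falls off the work surface, if the arm or the gripper's body presses on something with over 40 N, if the wrist force passes 120 N, or if a joint passes its speed limit or range.

## Robot

A 6-joint arm with a two-finger parallel gripper is mounted at the origin on the work surface; the furniture and walls round the work are solid. World frame = base frame: x ahead of the robot, y to its left, z up, the work surface at z = 0. Lengths are in mm, angles in rad, forces in N, time in s.
With the tool pointing down it reaches from about 275 to 775 mm from the base axis. Payload 14.6 kg.
Tool frame: the origin (TCP) lies between the finger pads; the fingertips stand 25 mm ahead of it and the grasp point (between the pads) lies 6 mm ahead of it (finger_overhang is the distance from the TCP to the fingertips, in mm); z points along the fingers, y is the line along which they close (so a half turn about z gives the same grasp; the last joint's range is limited). The gripper opens to 85 mm and grips with 20 to 120 N. Pads are 22 mm wide; open, the fingers measure 114 mm over their backs; the gripper's body (76 mm by 85 mm) begins 54 mm behind the grasp point. The pads swing forward as they close: fully open they stand 13 mm farther back than shut.
Start: joints at [1.163, 0.263, -0.048, 1.259, 0, 1.415], TCP at [131.315, 508.315, 256.278] pointing down, gripper open.
Joint ranges: [-2.65, 2.65], [-0.89, 1.7], [-1.18, 1.37], [-2.13, 2.11], [-1.35, 1.29], [-3.14, 3.14]. Speed limits (rad/s): [1.89, 1.89, 2.57, 2.79, 3.14, 3.14].

## Interface

Orientations are given as a unit quaternion [x, y, z, w].
In Python, from station import * gives the robot as it stands. The module is installed in compiled form; this text tells all that it offers.
- The arm moves only by the tool send_rows, never from a script. Its argument "commands" is one flat list of numbers, 7 for each row, row after row: the shift along the tool's x, y, z in mm, then the turn, a rotation vector about the tool's x, y, z in rad, then the finger opening in mm, from 0 to 85.4. In form: [x, y, z, wx, wy, wz, jaw, x, y, z, wx, wy, wz, jaw, ...]. A call has 1 to 20 rows; each row shifts and turns the commanded pose from where the row before left it, along the tool's axes as they then stand; what a row does not reach is not made up. A row lasts 1/8 s, in which the tool goes at most 62.5 mm and 10.7 degrees, less where a joint would pass 70% of its speed; a pose out of reach is approached as far as the arm can. A call with a gripper value outside its range is refused whole. The fingers move at their own pace and stop on an object; "grip_force" is the grip in N (left out, the last holds). Time passes only in rows, so rows that do not move let the fingers close. It gives the time, the measured TCP pose, the force, the opening and the grip force at its end, in the units of the state.
- get_state(): the state, without advancing time (a new reading comes with each control period).
- grab_frame(name): name is "scene" or "top" or "wrist"; returns (picture, depth): 384x512x3 uint8, blue, green, red; 384x512 float32, mm along the optical axis (not along the pixel's ray), 0 where there is no reading.
- camera_params(name): a dict with "K" (3x3 intrinsics, pixels), "origin" and "attitude" of the camera in the world; the wrist camera has in their place "T_tool_cam" (4x4, takes a point from camera to tool coordinates, whose origin is the TCP and whose axes are the flange's). Camera axes: x right, y down, z forward; pixel columns grow to the right and rows downward; lengths in mm; the calibration is good to about 2 mm. A picture is of the moment at which its call begins: read the wrist's pose just before it. camera_params takes no time and is no camera call.
- job_done(): hands the job in; it is judged then, once.
The state is a dict: "clock": time; "joint_pos": joint angles; "qd": joint speeds; "effort": joint torques, N m; "tool_pos": TCP position; "tool_rot": TCP orientation; "force": force on the tool from outside, world axes, zero at the start; "torque": the same for the moment, N m; "width": finger opening in mm; "grasp_force": force on a finger pad.
Only numpy, scipy, OpenCV 4.12 (cv2) and the standard library are available. Lean on these libraries where they do the work, as an engineer would, in place of code of your own. Each camera call takes 0.05 s, during which the arm holds its last target. There are 200 camera calls.

## Working session

There is one attempt and no reset: what is moved stays moved. The work goes in short steps, Python scripts to look and compute and a tool call to move; the robot and the scene stay as the last step left them, time stands still between calls to the robot, and variables do not carry over. Pictures are saved under pics/ and viewed, at most 10 in all, crops included, and the job is handed in when it is done.

Besides the shell and the picture viewer there is one more tool, called as name(argument=value, ...) on one line, values as JSON. send_rows: Moves the arm, as the interface text tells. Its arguments: {"type":"object","properties":{"commands":{"type":"array","items":{"type":"number"}},"grip_force":{"type":"number"}},"required":["commands"]}

```bash
mkdir -p pics; cat > h.py <<'E'
from station import *
import numpy as np, cv2
from scipy.spatial.transform import Rotation as R
def cam(name):
    p=camera_params(name); 
    if name!="wrist":
        a=np.array(p["attitude"],float)
        M=a if a.shape==(3,3) else R.from_quat(a).as_matrix()
        return np.array(p["K"]),M,np.array(p["origin"],float)
    s=get_state(); T=np.array(p["T_tool_cam"]); M=R.from_quat(s["tool_rot"]).as_matrix()
    return np.array(p["K"]),M@T[:3,:3],M@T[:3,3]+np.array(s["tool_pos"])
def cloud(name):
    K,M,o=cam(name); im,d=grab_frame(name)
    v,u=np.mgrid[:384,:512]
    P=np.stack([(u-K[0,2])/K[0,0]*d,(v-K[1,2])/K[1,1]*d,d],-1)@M.T+o
    P[d==0]=np.nan
    return im,P
E
python3 - <<'E'
from h import *
for n in("scene","top"):
    im,P=cloud(n); np.save(n,P); cv2.imwrite(f"pics/{n}.png",im); print(n,camera_params(n))
s=get_state();print(s)
E
```

```text
scene {'K': array([[458.81261305,   0.        , 254.41751873],
       [  0.        , 458.81261305, 190.74453418],
       [  0.        ,   0.        ,   1.        ]]), 'origin': array([ -51.37388462, -319.2393598 ,  789.47181139]), 'attitude': array([ 0.80805748, -0.4494751 ,  0.18669892, -0.33190173])}
top {'K': array([[371.49913438,   0.        , 250.58916691],
       [  0.        , 371.49913438, 190.25922624],
       [  0.        ,   0.        ,   1.        ]]), 'origin': array([434.73769651,  63.22469659, 901.5499268 ]), 'attitude': array([ 0.70626418, -0.70431835,  0.05261606, -0.04856056])}
{'clock': 0.1, 'joint_pos': array([ 1.16270798e+00,  2.63473806e-01, -4.88447411e-02,  1.25936813e+00,
        3.27180746e-05,  1.41550665e+00]), 'qd': array([7.59287807e-04, 6.78267421e-05, 1.70723927e-03, 2.75185706e-04,
       9.97506515e-04, 2.07132332e-03]), 'effort': array([ 2.39616915e-03, -6.38576245e+01,  3.85064042e+01,  9.91558976e-03,
       -1.33912499e-04, -2.14086413e-05]), 'tool_pos': array([131.22241413, 508.13246296, 255.88437338]), 'tool_rot': array([ 1.26063024e-01,  9.92022135e-01, -4.23084216e-04, -1.39463998e-04]), 'force': array([-0.34529831, -0.80073863,  0.71315589]), 'torque': array([ 0.04234615, -0.05075844, -0.00756102]), 'grasp_force': 0.0, 'width': 85.35382481235294}
```

View pics/top.png

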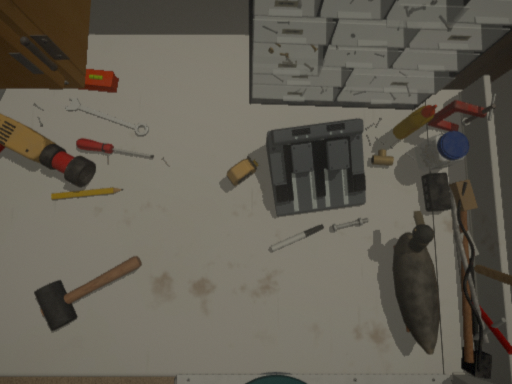

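View pics/scene.png

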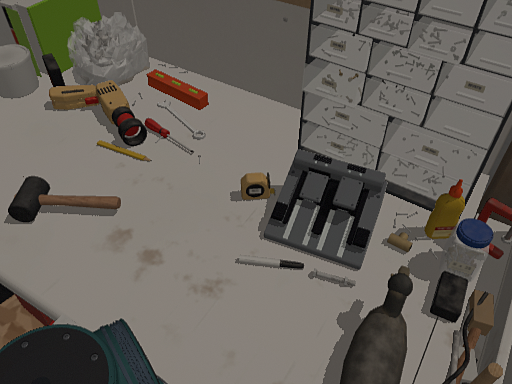

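```bash
python3 - <<'E'
from h import *
im=cv2.imread("pics/top.png");P=np.load("top.npy")
c=im[105:245,225:405]; cv2.imwrite("pics/topc.png",cv2.resize(c,None,fx=4.2,fy=4.2,interpolation=cv2.INTER_CUBIC))
K,M,o=cam("top")
print(M)
im2=cv2.imread("pics/scene.png");c=im2[140:290,225:415];cv2.imwrite("pics/scenec.png",cv2.resize(c,None,fx=4,fy=4,interpolation=cv2.INTER_CUBIC))
np.set_printoptions(linewidth=250)
print("rows 112..222 step5, cols 262..372 step 5: z")
for r in range(112,224,5): print(r,np.round(P[r,262:374:5,2]).tolist())
E
```

```text
[[ 0.00233443 -0.98975951  0.14272586]
 [-0.99997977 -0.00315508 -0.00552376]
 [ 0.0059175  -0.14271008 -0.98974684]]
rows 112..222 step5, cols 262..372 step 5: z
112 [-3.0, 2.0, 2.0, 2.0, 4.0, -1.0, 2.0, 3.0, 1.0, 2.0, -2.0, 3.0, -0.0, 2.0, -1.0, 3.0, 1.0, -1.0, -2.0, 2.0, 2.0, 1.0, -1.0]
117 [-1.0, 0.0, -1.0, 2.0, 0.0, 2.0, -0.0, 1.0, -1.0, 1.0, 0.0, -1.0, 2.0, 5.0, 1.0, 2.0, 2.0, 0.0, -2.0, 0.0, 2.0, 1.0, 1.0]
122 [-0.0, 0.0, 0.0, 0.0, 2.0, -2.0, -0.0, 1.0, 3.0, 4.0, -1.0, 3.0, -2.0, -1.0, 107.0, 121.0, 127.0, 127.0, 129.0, 125.0, 123.0, -2.0, 4.0]
127 [2.0, 0.0, 0.0, 0.0, -0.0, 2.0, 96.0, 110.0, 126.0, 125.0, 126.0, 125.0, 124.0, 127.0, 123.0, 126.0, 124.0, 120.0, 123.0, 122.0, 119.0, 7.0, 1.0]
132 [4.0, 91.0, 124.0, 126.0, 123.0, 125.0, 125.0, 125.0, 122.0, 122.0, 122.0, 120.0, 121.0, 121.0, 121.0, 120.0, 119.0, 119.0, 117.0, 114.0, 113.0, 3.0, 4.0]
137 [-1.0, 79.0, 114.0, 121.0, 120.0, 121.0, 119.0, 119.0, 117.0, 118.0, 118.0, 116.0, 112.0, 113.0, 110.0, 105.0, 103.0, 88.0, 77.0, 77.0, 2.0, 4.0, 0.0]
142 [3.0, 60.0, 96.0, 117.0, 115.0, 114.0, 113.0, 108.0, 100.0, 101.0, 89.0, 9
[... 1606 characters left out ...]
 29.0, 25.0, 22.0, 24.0, 1.0, -1.0]
202 [0.0, 2.0, -0.0, 39.0, 41.0, 38.0, 31.0, 28.0, 27.0, 23.0, 27.0, 23.0, 24.0, 24.0, 24.0, 24.0, 25.0, 22.0, 21.0, 18.0, 20.0, 1.0, 1.0]
207 [1.0, 0.0, 1.0, 28.0, 26.0, 27.0, 23.0, 25.0, 21.0, 22.0, 20.0, 18.0, 22.0, 20.0, 17.0, 13.0, 11.0, -1.0, -2.0, -1.0, 2.0, 2.0, -3.0]
212 [2.0, -1.0, -0.0, 20.0, 21.0, 21.0, 18.0, 15.0, 15.0, 14.0, 1.0, 1.0, 2.0, 1.0, -1.0, 3.0, 3.0, 1.0, 1.0, 1.0, 3.0, -0.0, 2.0]
217 [0.0, -1.0, -1.0, -1.0, 2.0, 2.0, 1.0, -0.0, -1.0, 1.0, 1.0, 0.0, -1.0, 3.0, 1.0, 1.0, -3.0, 2.0, 2.0, 4.0, 0.0, -2.0, 2.0]
222 [-2.0, 1.0, 1.0, -0.0, -0.0, -1.0, -2.0, 1.0, 4.0, 4.0, 0.0, 2.0, 3.0, 2.0, 0.0, 0.0, 1.0, -1.0, 13.0, 13.0, 16.0, 3.0, 0.0]
```

View pics/topc.png

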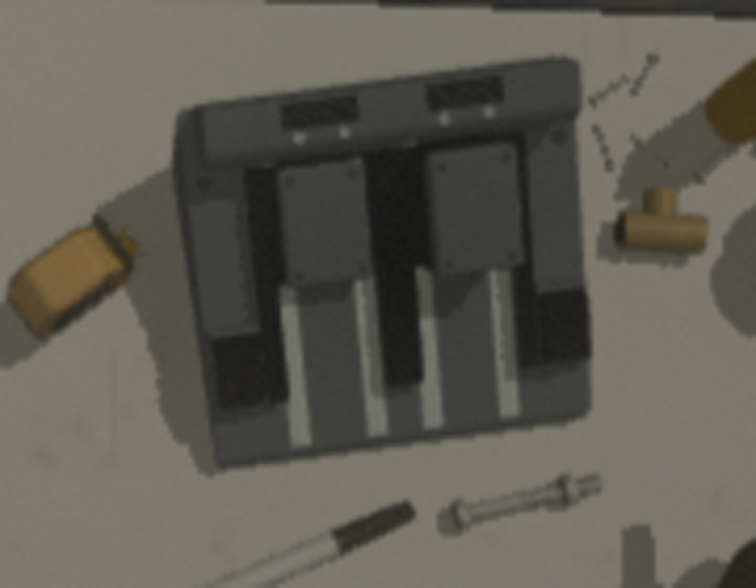

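View pics/scenec.png

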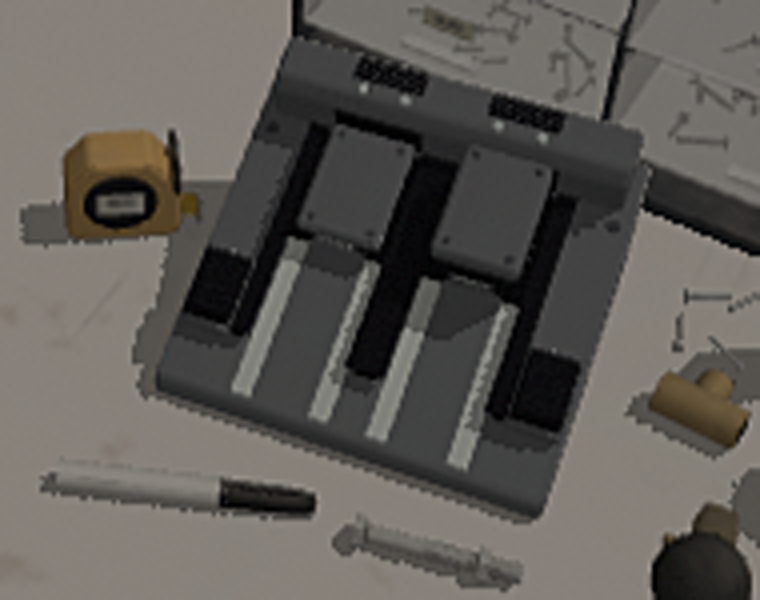

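```bash
python3 - <<'E'
from h import *
for n,box in(("top",(115,216,262,372)),):
    P=np.load(n+".npy"); im=cv2.imread(f"pics/{n}.png").astype(int).sum(2)
    sub=np.zeros(P.shape[:2],bool); sub[box[0]:box[1],box[2]:box[3]]=1
    m=sub&(P[...,2]>9); nl,lab,st,ce=cv2.connectedComponentsWithStats(m.astype(np.uint8)); i=1+st[1:,4].argmax(); m=lab==i
    Q=P[m]; r=cv2.minAreaRect(Q[:,:2].astype(np.float32)); print("rect",r)
    c=np.array(r[0]); 
    # deck plane: bare strip in front of packs between rails, bays
    D=np.concatenate([P[176:200,295:303].reshape(-1,3),P[180:200,330:342].reshape(-1,3)])
    A=np.c_[D[:,:2],np.ones(len(D))]
    w=np.ones(len(D),bool)
    for _ in range(5):
        co=np.linalg.lstsq(A[w],D[w,2],rcond=None)[0]; res=D[:,2]-A@co; w=abs(res)<4
    print("plane",co,"slope",np.degrees(np.arctan(np.hypot(*co[:2]))),"yaw",np.degrees(np.arctan2(co[1],co[0])),w.mean())
    h=P[...,2]-P[...,0]*co[0]-P[...,1]*co[1]-co[2]
    h*=np.cos(np.radians(22))
    for nm,(a,b,cc,d) in dict(kl=(180,206,270,296),kr=(168,196,346,370)).items():
        k=np.zeros_like(sub);k[a:b,cc:d]=1; k&=(h>15)&(h<27); X=P[k]; print(nm,len(X),np.median(X,0),cv2.minAreaRect(X[:,:2].astype(np.float32)),np.median(h[k]))
    k=sub&(h>35)&(h<52); k[:138]=0;k[:,:322]=0; X=P[k]; print("tall",len(X),X.mean(0),cv2.minAreaRect(X[:,:2].astype(np.float32)),np.median(h[k]))
    k=sub&(h>16)&(h<30); k[:146]=0;k[174:]=0;k[:,:285]=0;k[:,318:]=0; X=P[k]; print("low",len(X),X.mean(0),cv2.minAreaRect(X[:,:2].astype(np.float32)),np.median(h[k]))
E
```

```text
rect ((609.8062133789062, -97.15992736816406), (190.88319396972656, 216.89871215820312), 8.257479667663574)
 ** On entry to DLASCL parameter number  4 had an illegal value
 ** On entry to DLASCL parameter number  4 had an illegal valueTraceback (most recent call last):
  File "<stdin>", line 13, in <module>
    x, resids, rank, s = _umath_linalg.lstsq(a, b, rcond,
                         ~~~~~~~~~~~~~~~~~~~^^^^^^^^^^^^^
                                             signature=signature)
                                             ^^^^^^^^^^^^^^^^^^^^
    raise LinAlgError("SVD did not converge in Linear Least Squares")
numpy.linalg.LinAlgError: SVD did not converge in Linear Least Squares
```

```bash
cat >> h.py <<'E'
C0=np.array([609.8,-97.2]); YAW=8.26
def axes(yaw=None):
    y=np.radians(YAW if yaw is None else yaw); return np.array([[np.cos(y),-np.sin(y)],[np.sin(y),np.cos(y)]])
def tochg(P): # world -> charger frame
    return np.concatenate([(P[...,:2]-C0)@axes(),P[...,2:]],-1)
E
python3 - <<'E'
from h import *
P=np.load("top.npy"); S=np.load("scene.npy")
for n,A in(("top",P),("scene",S)):
    q=tochg(A.reshape(-1,3)); q=q[np.isfinite(q).all(1)]
    x,y,z=q.T
    b=(abs(abs(y)-38)<14)&(x>-85)&(x<-40); f=np.polyfit(x[b],z[b],1)
    r=z[b]-np.polyval(f,x[b]); k=abs(r)<4; f=np.polyfit(x[b][k],z[b][k],1)
    print(n,"deck fit",f,"slope",np.degrees(np.arctan(f[0])),"x where z=54 :",(54-f[1])/f[0], "using 22deg:", (54-np.median(z[b]-np.tan(np.radians(22))*x[b]))/np.tan(np.radians(22)))
    h=(z-np.polyval(f,x))*np.cos(np.radians(22))
    for nm,s in(("kl",1),("kr",-1)):
        k=(abs(y-s*91)<22)&(abs(x+43)<30)&(h>15)&(h<24)
        print(nm,k.sum(),np.percentile(x[k],[2,50,98]),np.percentile(y[k],[2,50,98]),np.median(h[k]),np.median(z[k]))
    k=(abs(y+38)<40)&(abs(x-10)<40)&(h>39)&(h<50); print("tall",np.percentile(x[k],[1,99]),np.percentile(y[k],[1,99]),np.median(h[k]))
    k=(abs(y-38)<40)&(abs(x-10)<40)&(h>18)&(h<26); print("low",np.percentile(x[k],[1,99]),np.percentile(y[k],[1,99]),np.median(h[k]))
    k=(z>9)&(z<130)&(abs(x)<115)&(abs(y)<112);print("fp",np.percentile(x[k],[.3,99.7]),np.percentile(y[k],[.3,99.7]))
s=get_state(); M=R.from_quat(s["tool_rot"]).as_matrix(); print(M.round(3), camera_params("wrist")["T_tool_cam"])
E
```

```text
top deck fit [ 0.41173808 56.22010708] slope 22.378830735187737 x where z=54 : -5.392037266277442 using 22deg: -4.582055382590513
kl 159 [-64.53096269 -48.51056465 -32.41070326] [ 79.88395178  91.27582171 102.90867187] 19.721856870521986 57.8187752903018
kr 161 [-64.73359645 -49.2527732  -32.50585489] [-101.93652097  -90.1746136   -78.62925003] 19.903731970860196 57.43645593029032
tall [-16.43216097  43.13399694] [-60.4716736 -14.06413  ] 43.24984720237786
low [-8.24186082 49.29318689] [15.01343767 61.67747192] 21.209572185417198
fp [-94.84219782  92.31525321] [-106.82584389  108.21765923]
scene deck fit [ 0.40472816 55.43071396] slope 22.03456555556706 x where z=54 : -3.534999815716506 using 22deg: -3.5088638008361612
kl 172 [-65.21512661 -51.43933347 -33.41990443] [ 80.42722955  91.84272835 103.43880323] 19.870340496615277 56.69395147651892
kr 203 [-66.45137272 -50.00852572 -33.70738711] [-101.04736975  -89.74006607  -78.17685686] 19.926983162328444 56.55667796442765
tall [-18.26384532  41.18283748] [-60.08376312 -13.3726643 ] 43.89052930960157
low [-9.14536857 49.00272812] [15.37050047 62.8662691 ] 21.82790017571324
fp [-95.79526935  81.67379519] [-106.54970915  108.29251798]
[[-0.968  0.25  -0.   ]
 [ 0.25   0.968 -0.001]
 [ 0.    -0.001 -1.   ]] [[ 9.22834335e-04 -9.62015787e-01 -2.72992261e-01  6.83195999e+01]
 [ 9.99999392e-01  7.22783789e-04  8.33372922e-04 -4.10977510e-02]
 [-6.04403527e-04 -2.72992864e-01  9.62015868e-01 -1.17918583e+02]
 [ 0.00000000e+00  0.00000000e+00  0.00000000e+00  1.00000000e+00]]
```

send_rows(commands=[0, 0, 0, 0, 0, -0.132, 85, 0, 0, 0, 0, 0, -0.132, 85, -9, -20, 0, 0, 0, -0.133, 60, -18, -40, 0, 0, 0, 0, 38.5, -18, -40, 0, 0, 0, 0, 38.5, -18, -40, 0, 0, 0, 0, 38.5, -18, -40, 0, 0, 0, 0, 38.5, -18, -40, 0, 0, 0, 0, 38.5, -18, -40, 0, 0, 0, 0, 38.5, -18, -40, 0, 0, 0, 0, 38.5, -18, -40, 0, 0, 0, 0, 38.5, -18, -40, 0, 0, 0, 0, 38.5, -18, -40, 0, 0, 0, 0, 38.5, -18, -40, 0, 0, 0, 0, 38.5, -18, -40, 0, 0, 0, 0, 38.5, -18, -40, 0, 0, 0, 0, 38.5, -18, -40, 0, 0, 0, 0, 38.5, -18, -40, 0, 0, 0, 0, 38.5, -18, -40, 0, 0, 0, 0, 38.5, -18, -40, 0, 0, 0, 0, 38.5])

```text
clock: 2.6
tool_pos: [541.6, -141.9, 256.0]
tool_rot: [-0.072, 0.997, 0.0, -0.0]
force: [1.3, 0.1, -0.5]
width: 38.6
grasp_force: 0.0
```

```bash
cat > st.py <<'E'
from h import *
T=np.array([571.5,-167.4,130.])
def rep():
    s=get_state(); p=np.array(s["tool_pos"]); M=R.from_quat(s["tool_rot"]).as_matrix()
    print("t",round(s["clock"],2),"p",p.round(1),"chg",tochg(p).round(1),"yaw_y",np.degrees(np.arctan2(M[1,1],M[0,1])).round(2),"z",M[:,2].round(3),"F",s["force"].round(2),"w",round(s["width"],1),"gf",s["grasp_force"])
    return p,M
E
python3 - <<'E'
from st import *
p,M=rep(); print("to target (tool)",(M.T@(T-p)).round(1))
im,P=cloud("wrist"); np.save("w",P); cv2.imwrite("pics/w1.png",im)
E
```

```text
t 2.6 p [ 541.6 -141.9  256. ] chg [-73.9 -34.4 256. ] yaw_y 98.25 z [-0.  0. -1.] F [ 1.33  0.14 -0.48] w 38.6 gf 0.0
to target (tool) [-26.  -29.6 126. ]
```

View pics/w1.png

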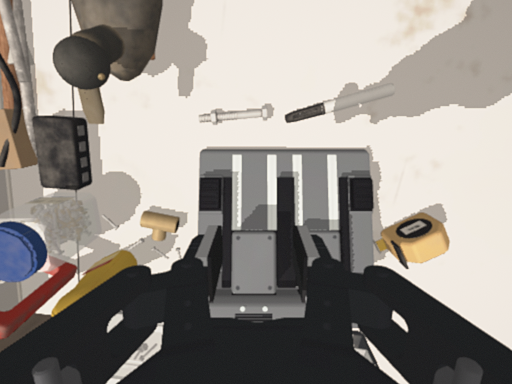

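```bash
python3 - <<'E'
from st import *
p,M=rep(); P=np.load("w.npy"); q=(P-p)@M
k=np.isfinite(q).all(-1)&(q[...,2]<45)&(q[...,2]>-40)&(abs(q[...,0])<30)&(abs(q[...,1])<70)
for s in(1,-1):
    a=q[k&(q[...,1]*s>0)]
    for z0 in range(-40,45,8):
        b=a[(a[:,2]>=z0)&(a[:,2]<z0+8)]
        if len(b)>5: print(s,z0,len(b),np.percentile(b[:,0],[5,95]).round(1),np.percentile(b[:,1],[2,98]).round(1))
    print("tip z",np.percentile(a[:,2],[95,99,99.8]).round(1))
E
```

```text
t 2.65 p [ 543.8 -145.6  255.2] chg [-72.3 -38.5 255.2] yaw_y 98.15 z [ 0.    -0.001 -1.   ] F [-2.72 -3.83 -3.52] w 38.7 gf 0.0
1 -40 2635 [-7.8 13.4] [26.2 56.7]
1 -32 1479 [-5.9 14.5] [24.  54.7]
1 -24 419 [ 2.8 14.7] [24.3 48.5]
1 -16 492 [-8.4 12.3] [22.6 29. ]
1 -8 335 [-6.3 12.4] [22.7 36.1]
1 0 284 [-6.3 12.3] [22.7 36. ]
1 8 236 [-6.8 12.4] [22.7 35.8]
1 16 84 [-7.1 12.3] [22.7 29.2]
tip z [ 8.7 17.  20.4]
-1 -40 2606 [-8.  13.2] [-49.6 -19.4]
-1 -32 1531 [-6.  14.2] [-47.7 -16.8]
-1 -24 429 [ 4.6 14.6] [-42.1 -17.2]
-1 -16 498 [-8.4 12.3] [-21.8 -15.5]
-1 -8 335 [-6.2 12.2] [-28.9 -15.6]
-1 0 288 [-6.6 12.3] [-28.9 -15.6]
-1 8 233 [-6.9 12.3] [-28.5 -15.6]
-1 16 85 [-7.9 12.2] [-23.3 -15.6]
tip z [ 8.5 17.1 21. ]
```

send_rows(commands=[-8, -10, 0, 0, 0, 0, 46, -8, -7, 30, 0, 0, 0, 46, -8, -7, 40, 0, 0, 0, 46, 0, 0, 40, 0, 0, 0, 46, 0, 0, 40, 0, 0, 0, 46, 0, 0, 0, 0, 0, 0, 46, 0, 0, 0, 0, 0, 0, 46])

```text
clock: 3.52
tool_pos: [568.9, -160.8, 107.9]
tool_rot: [-0.072, 0.997, -0.0, 0.001]
force: [1.0, 0.1, 1.6]
width: 46.0
grasp_force: 0.0
```

```bash
python3 - <<'E'
from st import *
p,M=rep(); print("to target (tool)",(M.T@(T-p)).round(1))
im,P=cloud("wrist"); cv2.imwrite("pics/w2.png",im)
q=(P-p)@M
k=np.isfinite(q).all(-1)&(q[...,2]<30)&(q[...,2]>-10)&(abs(q[...,0])<16)&(abs(q[...,1])<50)
for s in(1,-1):
    a=q[k&(q[...,1]*s>0)];b=a[a[:,2]>15]
    print("tip z",np.percentile(a[:,2],[95,99,99.8]).round(1),np.percentile(b[:,0],[5,95]).round(1),np.percentile(b[:,1],[2,98]).round(1))
E
```

```text
t 3.52 p [ 568.9 -160.8  107.9] chg [-49.6 -57.  107.9] yaw_y 98.29 z [ 0.001 -0.001 -1.   ] F [0.99 0.11 1.65] w 46.0 gf 0.0
to target (tool) [ -1.7  -7.  -22.1]
tip z [17.6 21.2 22.2] [-8.9 10.5] [22.3 33.4]
tip z [17.7 20.9 22.2] [-8.4 10.5] [-34.2 -23.4]
```

View pics/w2.png

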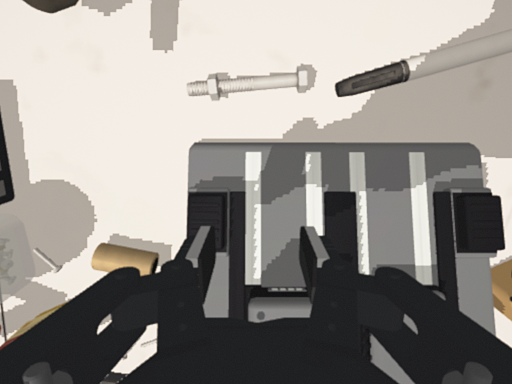

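send_rows(commands=[-1.7, -7, 0, 0, 0, 0, 46, 0, 0, 10, 0, 0, 0, 46, 0, 0, 8, 0, 0, 0, 46, 0, 0, 0, 0, 0, 0, 46, 0, 0, 0, 0, 0, 0, 46, 0, 0, 0, 0, 0, 0, 46])

```text
clock: 4.32
tool_pos: [571.1, -167.5, 88.5]
tool_rot: [-0.072, 0.997, -0.0, 0.0]
force: [0.3, -0.1, 0.1]
width: 45.8
grasp_force: 0.0
```

```bash
python3 -c "
from st import *
rep()"
```

```text
t 4.33 p [ 571.1 -167.5   88.5] chg [-48.4 -64.   88.5] yaw_y 98.27 z [ 0. -0. -1.] F [ 0.33 -0.06  0.14] w 45.8 gf 0.0
```

send_rows(commands=[0, 0, 2, 0, 0, 0, 46, 0, 0, 2, 0, 0, 0, 46, 0, 0, 1, 0, 0, 0, 46, 0, 0, 0, 0, 0, 0, 46])

```text
clock: 4.82
tool_pos: [570.9, -167.5, 83.2]
tool_rot: [-0.072, 0.997, 0.0, -0.0]
force: [-0.3, -0.4, 0.4]
width: 46.3
grasp_force: 0.0
```

send_rows(commands=[0, 0, 1, 0, 0, 0, 46, 0, 0, 1, 0, 0, 0, 46, 0, 0, 0, 0, 0, 0, 46])

```text
clock: 5.2
tool_pos: [571.3, -167.6, 81.5]
tool_rot: [-0.072, 0.997, -0.0, 0.0]
force: [1.1, 1.0, 4.1]
width: 46.2
grasp_force: 1.7
```

send_rows(commands=[0, 0, 1, 0, 0, 0, 46, 0, 0, 1, 0, 0, 0, 46, 0, 0, 0, 0, 0, 0, 46])

```text
clock: 5.58
tool_pos: [571.0, -167.6, 79.3]
tool_rot: [-0.072, 0.997, -0.0, 0.0]
force: [1.6, 0.1, 4.8]
width: 45.7
grasp_force: 2.0
```

send_rows(commands=[0, 0, 1, 0, 0, 0, 46, 0, 0, 1, 0, 0, 0, 46, 0, 0, 0, 0, 0, 0, 46, 0, 0, 0, 0, 0, 0, 46])

```text
clock: 6.08
tool_pos: [569.9, -167.5, 76.9]
tool_rot: [-0.072, 0.997, 0.0, -0.001]
force: [-5.2, -2.2, 5.0]
width: 46.5
grasp_force: 4.3
```

```bash
cat > tall.py <<'E'
from st import *
rep()
for n in("scene","top"):
    im,A=cloud(n)
    q=tochg(A.reshape(-1,3)); q=q[np.isfinite(q).all(1)]; x,y,z=q.T
    h=(z-55.4-.404*x)*np.cos(np.radians(22))
    k=(abs(y+38)<24)&(abs(x-5)<100)&(h>39)&(h<48)
    print(n,k.sum(),"tall top",np.percentile(x[k],[1,2,5,95,99]).round(1))
E
python3 tall.py
```

```text
t 6.08 p [ 569.9 -167.5   76.9] chg [-49.6 -63.9  76.9] yaw_y 98.25 z [-0.002 -0.    -1.   ] F [-5.19 -2.24  5.02] w 46.5 gf 4.287684839218855
scene 126 tall top [-60.5 -60.3 -59.9 -13.2  -8.5]
top 514 tall top [-33.7 -31.  -26.7  20.9  56.6]
```

send_rows(commands=[0.4, 0, -1, 0, 0, 0, 46, 0.4, 0, -1, 0, 0, 0, 46, 0.4, 0, -1, 0, 0, 0, 46, 0.4, 0, -1, 0, 0, 0, 46, 0.4, 0, -1, 0, 0, 0, 46, 0.4, 0, -1, 0, 0, 0, 46, 0.4, 0, -1, 0, 0, 0, 46, 0.4, 0, -1, 0, 0, 0, 46, 0.4, 0, -1, 0, 0, 0, 46, 0.4, 0, -1, 0, 0, 0, 46, 0, 0, 0, 0, 0, 0, 46, 0, 0, 0, 0, 0, 0, 46])

```text
clock: 7.68
tool_pos: [567.0, -168.2, 87.3]
tool_rot: [-0.072, 0.997, -0.0, 0.0]
force: [-3.0, -1.3, -1.8]
width: 46.1
grasp_force: 2.0
```

```bash
python3 - <<'E'
from st import *
p,M=rep()
im,P=cloud("wrist"); cv2.imwrite("pics/w3.png",im)
E
python3 tall.py
```

```text
t 7.67 p [ 567.  -168.2   87.3] chg [-52.6 -64.1  87.3] yaw_y 98.26 z [ 0. -0. -1.] F [-3.02 -1.27 -1.79] w 46.1 gf 2.021540254354477
t 7.72 p [ 567.  -168.1   87.3] chg [-52.6 -64.   87.3] yaw_y 98.26 z [-0. -0. -1.] F [-3.69 -0.41 -1.77] w 46.1 gf 2.0382672362029552
scene 175 tall top [-63.7 -63.5 -61.   -9.5  -4.2]
top 521 tall top [-35.2 -33.2 -28.6  18.   20.9]
```

View pics/w3.png

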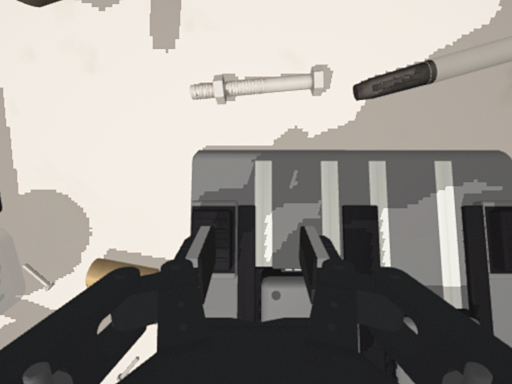

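send_rows(commands=[0.5, 0, 0.2, 0, 0, 0, 46, 1, 0, 0.4, 0, 0, 0, 46, 1, 0, 0.4, 0, 0, 0, 46, 1, 0, 0.4, 0, 0, 0, 46, 1, 0, 0.4, 0, 0, 0, 46, 1, 0, 0.4, 0, 0, 0, 46, 1, 0, 0.4, 0, 0, 0, 46, 1, 0, 0.4, 0, 0, 0, 46, 1, 0, 0.4, 0, 0, 0, 46, 1, 0, 0.4, 0, 0, 0, 46, 1, 0, 0.4, 0, 0, 0, 46, 1, 0, 0.4, 0, 0, 0, 46, 1, 0, 0.4, 0, 0, 0, 46, 1, 0, 0.4, 0, 0, 0, 46, 1, 0, 0.4, 0, 0, 0, 46, 1, 0, 0.4, 0, 0, 0, 46, 1, 0, 0.4, 0, 0, 0, 46, 1, 0, 0.4, 0, 0, 0, 46, 1, 0, 0.4, 0, 0, 0, 46])

```text
clock: 10.2
tool_pos: [548.6, -170.8, 79.8]
tool_rot: [-0.072, 0.997, 0.0, -0.0]
force: [-0.8, -0.7, -0.6]
width: 46.2
grasp_force: 0.5
```

```bash
python3 tall.py
```

```text
t 10.2 p [ 548.6 -170.8   79.8] chg [-71.1 -64.   79.8] yaw_y 98.26 z [-0.  0. -1.] F [-0.75 -0.69 -0.65] w 46.2 gf 0.4740284476429224
scene 168 tall top [-83.7 -83.1 -81.7 -27.7 -23.8]
top 537 tall top [-54.9 -52.3 -48.3   0.8  70.8]
```

send_rows(commands=[1, 0, 0.4, 0, 0, 0, 46, 1, 0, 0.4, 0, 0, 0, 46, 1, 0, 0.4, 0, 0, 0, 46, 1, 0, 0.4, 0, 0, 0, 46, 1, 0, 0.4, 0, 0, 0, 46, 1, 0, 0.4, 0, 0, 0, 46, 1, 0, 0.4, 0, 0, 0, 46, 1, 0, 0.4, 0, 0, 0, 46, 1, 0, 0.4, 0, 0, 0, 46, 1, 0, 0.4, 0, 0, 0, 46, 1, 0, 0.4, 0, 0, 0, 46, 1, 0, 0.4, 0, 0, 0, 46, 1, 0, 0.4, 0, 0, 0, 46, 1, 0, 0.4, 0, 0, 0, 46, 1, 0, 0.4, 0, 0, 0, 46, 1, 0, 0.4, 0, 0, 0, 46, 0, 0, 0, 0, 0, 0, 46, 0, 0, 0, 0, 0, 0, 46])

```text
clock: 12.55
tool_pos: [532.7, -173.1, 73.4]
tool_rot: [-0.072, 0.997, 0.0, -0.0]
force: [-2.4, -0.5, -1.4]
width: 45.9
grasp_force: 1.0
```

```bash
python3 tall.py; python3 - <<'E'
from st import *
T0=np.load("top.npy")
im,A=cloud("top"); np.save("top2",A); cv2.imwrite("pics/t2.png",cv2.resize(im[105:245,225:405],None,fx=4.2,fy=4.2,interpolation=cv2.INTER_CUBIC))
# back edge of tall pack: profile of height above deck along x, before / after, for several y
for nm,B in(("before",T0),("after",A)):
    q=tochg(B.reshape(-1,3)); q=q[np.isfinite(q).all(1)]; x,y,z=q.T; h=(z-55.4-.404*x)*np.cos(np.radians(22))
    for y0 in(-52,-45,-38,-31,-24):
        k=(abs(y-y0)<4)&(h>38)&(h<48)&(x<60)&(x>-110); print(nm,y0,k.sum(),np.sort(x[k])[-6:].round(1))
E
```

```text
t 12.55 p [ 532.7 -173.1   73.4] chg [-87.2 -64.   73.4] yaw_y 98.26 z [-0.  0. -1.] F [-2.4  -0.46 -1.42] w 45.9 gf 0.9602099424228072
scene 150 tall top [-94.9 -93.7 -92.6 -45.9 -40.7]
top 529 tall top [-69.4 -67.3 -64.8 -16.3  59.1]
before -52 112 [43.3 44.1 44.9 57.8 58.8 59.7]
before -45 107 [40.8 42.  43.  43.1 43.3 58.3]
before -38 109 [41.5 41.8 42.2 43.8 44.5 44.7]
before -31 110 [40.9 41.5 42.2 42.3 42.7 43.1]
before -24 106 [41.3 41.5 41.8 43.1 44.2 44.2]
after -52 85 [-17.7 -16.6 -16.4 -15.6 -15.4 -13.3]
after -45 89 [-16.9 -16.9 -15.2 -14.4 -14.4 -13.9]
after -38 100 [-17.9 -16.5 -16.4 -15.9 -13.9 -13.4]
after -31 97 [-17.1 -15.3 -14.9 -14.8  58.3  59.9]
after -24 91 [-16.7 -16.3 -14.8 -14.  -13.7  58.3]
```

View pics/t2.png

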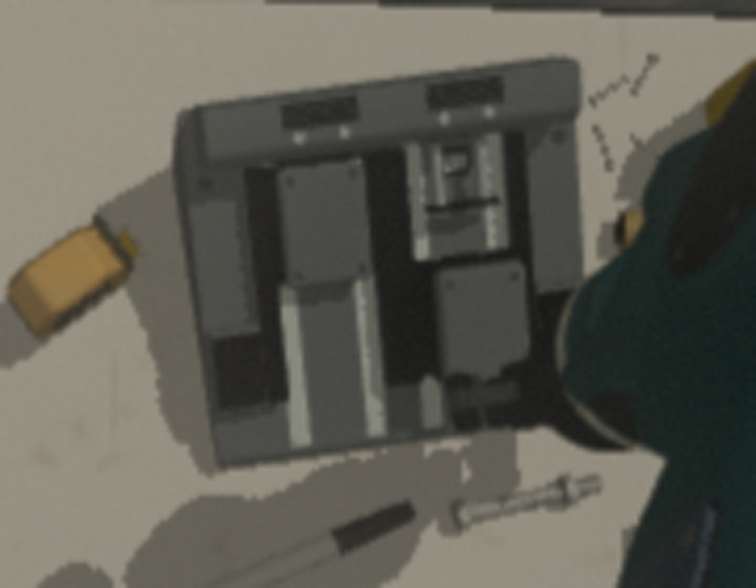

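send_rows(commands=[0.8, 0, 0.3, 0, 0, 0, 46, 0.8, 0, 0.3, 0, 0, 0, 46, 0.8, 0, 0.4, 0, 0, 0, 46, 0, 0, 0, 0, 0, 0, 46, 0, 0, 0, 0, 0, 0, 46, 0, 0, 0, 0, 0, 0, 46, 0, 0, 0, 0, 0, 0, 46])

```text
clock: 13.58
tool_pos: [530.5, -173.4, 72.5]
tool_rot: [-0.072, 0.997, 0.0, -0.0]
force: [-1.6, -0.3, -1.4]
width: 46.3
grasp_force: 0.9
```

```bash
python3 - <<'E'
from st import *
rep()
D={}
xs=lambda B:None
for nm,B in(("before",np.load("top.npy")),("after",cloud("top")[1])):
    q=tochg(B.reshape(-1,3)); q=q[np.isfinite(q).all(1)]; x,y,z=q.T; h=(z-55.4-.404*x)*np.cos(np.radians(22))
    D[nm]=np.median([np.sort(x[(abs(y-y0)<4)&(h>38)&(h<48)&(x<52)&(x>-110)])[-3] for y0 in(-52,-45,-38,-31,-24)])
    k=(abs(y-38)<22)&(x>-20)&(x<52)&(h>18)&(h<26); print(nm,D[nm],"low",np.percentile(x[k],[1,99]))
print("travel",(D["before"]-D["after"])/np.cos(np.radians(22)))
E
```

```text
t 13.57 p [ 530.5 -173.4   72.5] chg [-89.5 -64.   72.5] yaw_y 98.26 z [-0.  0. -1.] F [-1.61 -0.26 -1.38] w 46.3 gf 0.9083914803341031
before 43.08661952094068 low [-8.26976225 51.37464034]
after -17.807801427586334 low [-8.38743321 51.44606434]
travel 65.67674862822003
```

Travel is about 65 mm, the pack is pressing on the finger, and the low pack has not moved, so I am handing in.

```bash
python3 -c "
from station import *
print(job_done())"
```

```text
the job is handed in; nothing more can be done
None
```

The job is handed in, though no verdict came back: the tall pack (right bay) popped out about 2 cm onto the waiting finger, was eased down to the rails' front ends (about 65 mm measured), and is still held there by the finger with the low pack latched.

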